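Switch the pasta machine to the noodle cutter

ROBOT

A 7-joint arm with a two-finger parallel gripper is mounted at the origin on the work surface. World frame = base frame: x ahead of the robot, y to its left, z up, the work surface at z = 0. Lengths are in m, angles in rad, forces in N, time in s.
With the tool pointing down it reaches from about 0.425 to 0.875 m from the base axis. Payload 4.7 kg.
Tool frame: the origin (TCP) lies between the finger pads; the fingertips stand 14 mm ahead of it and the grasp point (between the pads) lies 5 mm behind it; z points along the fingers, y is the line along which they close (so a half turn about z gives the same grasp; the last joint's range is limited). The gripper opens to 87 mm and grips with 3 to 60 N. Pads are 19 mm wide; open, the fingers measure 117 mm over their backs; the gripper's body (75 mm by 190 mm) begins 51 mm behind the grasp point.
Start: joints at [-1.172, 0.321, -0.07, 1.45, 0.023, 1.371, -0.057], TCP at [0.244, 0.602, 0.237] pointing down, gripper open.
Joint ranges: [-2.86, 2.86], [-0.3, 2.09], [-1.38, 1.24], [0.06, 2.45], [-1.56, 4.7], [0.09, 2.05], [-2.69, 2.69]. Speed limits (rad/s): [2.57, 2.57, 3.14, 3.14, 3.14, 3.14, 3.14].

INTERFACE

Orientations are given as a rotation vector (axis times angle).
In Python, from bench import ctrl gives the robot as it stands.
- The arm moves only by the tool step_arm, never from a script. Its argument "commands" is a list of rows, each an object with "travel": the shift along the tool's x, y, z in m, a list of three; "turn": the turn, a rotation vector about the tool's x, y, z in degrees, a list of three. A call has 1 to 5 rows; each row is the pose to reach, as a shift and turn from the pose commanded when the call began, along the tool's axes at that moment; what a row does not reach only later rows make up. A row lasts 1/10 s, in which the tool goes at most 50 mm and 8.59 degrees, less where a joint would pass 70% of its speed; a pose out of reach is approached as far as the arm can. A call with a gripper value outside its range is refused whole. "gripper" is the opening, from 0 (shut) to 1 (fully open), set as the call begins (left out, the last holds). The fingers move at their own pace and stop on an object; "force" is the grip in N (left out, the last holds). Time passes only in rows, so rows that repeat a pose let the fingers close. It gives the time, the measured TCP pose, the force, the opening and the grip force at its end, in the units of the state.
- ctrl.get_state(): the state, without advancing time (a new reading comes with each control period).
- ctrl.get_image(name): name is "scene" or "side" or "wrist"; returns the picture (420x560x3 uint8, red, green, blue); there is no depth.
- ctrl.camera_model(name): a dict with "fx", "fy", "cx", "cy" (pixels), "R" (3x3) and "t" (3): a world point X has camera coordinates R X + t; the wrist camera has in their place "T_tool_cam" (4x4, takes a point from camera to tool coordinates, whose origin is the TCP and whose axes are the flange's). Camera axes: x right, y down, z forward; pixel columns grow to the right and rows downward; lengths in m; the calibration is good to about 2 mm. A picture is of the moment at which its call begins: read the wrist's pose just before it. camera_model takes no time and is no camera call.
- ctrl.close_job(): hands the job in; it is judged then, once.
The state is a dict: "time": time; "joint_positions": joint angles; "qd": joint speeds; "joint_torque": joint torques, N m; "position": TCP position; "tool_rot": TCP orientation; "ft_force": force on the tool from outside, world axes, zero at the start; "torque": the same for the moment, N m; "grip_width": opening from 0.0 (shut) to 1.0 (fully open); "grip_force": force on a finger pad.
Only numpy, scipy, OpenCV 4.12 (cv2) and the standard library are available. Lean on these libraries where they do the work, as an engineer would, in place of code of your own. Each camera call takes 0.05 s, during which the arm holds its last target. There are 200 camera calls.

TASK

Switch the pasta machine's drive from the smooth rollers to the noodle cutter: pull the pointer knob on top of the machine straight up to unlock it, turn it while it is up until it points at the comb mark on the cutter's side, then push it fully back down and let go. Do not turn the round speed knob behind it.

Things in the scene. Friction and masses are not known exactly. Their poses are not given: they have to be found in the camera images.
- dial_grip (a point): Grip point of the black pointer knob: an bar 46 long, 14 thick, 37 tall on a 48 mm wide, 5 mm thick flange, at the front of the pasta machine's steel top (120 mm above the table). The end with a wedge nose and white line is the pointer. The point is on the knob's axis, 28 mm above the steel top when down (bar top at 42); it moves with the knob. x: to the pointer end; z: up, the turning axis.
- dial_lift (a joint): How far the pointer knob is pulled up, m: 0 fully down, 0.014 fully up (stop). About 3 N of friction both ways, no spring: it stays where left. Down, inner pins against walls block turning from mark to mark; above 0.009 it turns freely. It goes down again only at a mark.
- dial (a joint): Angle of the pointer knob, rad, growing counter-clockwise from above. 0 (start, within 0.12): at the single broad bar mark, front left, on the smooth rollers' side. 1.31: at the comb mark of five thin lines, front right, on the grooved cutter's side. Stops at -0.2 and 1.51; at the comb mark it goes down from 1.1 up. Friction about 0.05 N m.
- speed_mark (a point): Outer end of the white line on the round ribbed black speed knob (36 mm across, 18 tall), which stands on the same top with its axis 85 mm behind the pointer knob's (away from the robot). The point is 16 mm from its axis, at its top. The knob turns easily; not to be turned. Nothing else on the steel top stands up.

How it is judged:
On the way, in this order (a step that is already met when the one before it is completed fails the run):
1. the pointer knob is pulled up and unlocked, still near the bar mark (value of joint dial_lift above 0.008 m and value of joint dial below 0.5 rad), for 0.1 s.
2. the knob, still up, is turned to the comb mark (value of joint dial_lift above 0.006 m and value of joint dial above 1.05 rad), for 0.1 s.
At the end, for the whole second after the job is handed in: The pointer knob is down to within 3 mm of its seat, pointing at the comb mark to within about 12 degrees (dial above 1.05 rad), and still (value of joint dial_lift below 0.003 m and value of joint dial above 1.05 rad and velocity of joint dial between -0.05 and 0.05 rad/s); the robot touches nothing.
It fails at once if the speed knob is turned (its mark moves more than 6 mm, about 20 degrees) (distance of speed_mark from where it was at the start of the episode above 0.006 m).
It also fails if it takes over 35 s, if anything falls off the work surface, if the arm or the gripper's body presses on something with over 40 N, if the wrist force passes 120 N, or if a joint passes its speed limit or range.

## Working session

There is one attempt and no reset: what is moved stays moved. The work goes in short steps, Python scripts to look and compute and a tool call to move; the robot and the scene stay as the last step left them, time stands still between calls to the robot, and variables do not carry over. Pictures are saved under pics/ and viewed, at most 10 in all, crops included, and the job is handed in when it is done.

Besides the shell and the picture viewer there is one more tool, called after "Request:" in YAML: its name, and indented under it one key for each argument. step_arm: Moves the arm, as the interface text tells. Its arguments: {"type":"object","properties":{"commands":{"type":"array"},"gripper":{"type":"number"},"force":{"type":"number"}},"required":["commands"]}

```bash
mkdir -p pics; python3 - <<'E'
from bench import ctrl
import cv2
s=ctrl.get_state();print(s)
for n in("scene","side"):
    cv2.imwrite(f"pics/{n}0.png",ctrl.get_image(n)[:,:,::-1]); print(n,ctrl.camera_model(n))
print(ctrl.camera_model("wrist"))
E
```

```text
{'time': 0.0, 'joint_positions': array([-1.17190439,  0.32180769, -0.07008719,  1.45169146,  0.02259079,
        1.37079805, -0.05690777]), 'qd': array([-0.00073703,  0.00037177, -0.00034211,  0.00168381, -0.00046381,
        0.00018734, -0.00080315]), 'joint_torque': array([-4.47238572e-04, -4.91293144e+01, -4.04150197e-01, -3.12526023e+01,
       -6.40215911e-02,  4.37454320e-02,  1.73712365e-04]), 'position': array([0.24382794, 0.60195635, 0.23546319]), 'tool_rot': array([-6.00617789e-01, -3.08335970e+00,  2.98004098e-03]), 'ft_force': array([-0.38487765, -0.7092332 , -0.14157672]), 'torque': array([ 0.01662967,  0.01474932, -0.00492318]), 'grip_force': 0.0, 'grip_width': 1.004252981813756}
scene {'fx': 392.3684264232359, 'fy': 392.3684264232359, 'cx': 280.3252502651932, 'cy': 210.0937759767578, 'R': array([[ 0.30556117,  0.95215793, -0.00525744],
       [ 0.68307499, -0.22304861, -0.69545515],
       [-0.66335581,  0.20891286, -0.71855027]]), 't': array([-0.25328278, -0.2710934 ,  1.15643993])}
side {'fx': 420.9460528559812, 'fy': 420.9460528559812, 'cx': 283.16122940699955, 'cy': 209.39430488578932, 'R': array([[ 0.89198177, -0.45206929,  0.00136969],
       [-0.24641192, -0.48873315, -0.83691163],
       [ 0.37901146,  0.74617241, -0.54733632]]), 't': array([-0.51789372,  0.30982532,  0.48801097])}
{'fx': 310.6775591800157, 'fy': 310.6775591800157, 'cx': 278.97861519347316, 'cy': 207.494985120969, 'T_tool_cam': array([[ 1.49608436e-03, -9.60058157e-01, -2.79796528e-01,
         7.84465176e-02],
       [ 9.99998834e-01,  1.35070920e-03,  7.12386333e-04,
         2.68297651e-04],
       [-3.06008564e-04, -2.79797268e-01,  9.60059058e-01,
        -1.47045011e-01],
       [ 0.00000000e+00,  0.00000000e+00,  0.00000000e+00,
         1.00000000e+00]])}
```

View pics/scene0.png

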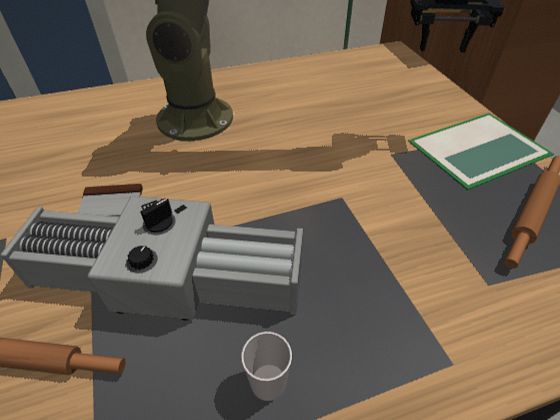

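View pics/side0.png

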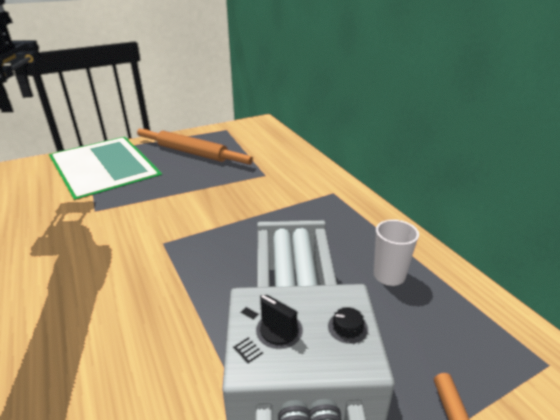

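The scene view shows the pointer knob's flange at about (158,221), the speed knob at (140,258) and the bar mark at (181,209). In the side view the flange is at (279,329), the speed knob at (348,325), the bar mark at (249,313) and the comb mark at (248,350).

```bash
cat > h.py <<'E'
from bench import ctrl
import numpy as np, cv2
from scipy.spatial.transform import Rotation as Ro
def cam(n):
    c=ctrl.camera_model(n)
    K=np.array([[c['fx'],0,c['cx']],[0,c['fy'],c['cy']],[0,0,1]])
    if n=='wrist':
        s=ctrl.get_state(); T=np.eye(4);T[:3,:3]=Ro.from_rotvec(s['tool_rot']).as_matrix();T[:3,3]=s['position']
        M=np.linalg.inv(T@c['T_tool_cam']); return K,M[:3,:3],M[:3,3]
    return K,c['R'],c['t']
def onz(C,uv,z):
    K,R,t=C
    d=R.T@np.linalg.inv(K)@np.array([*uv,1.]); o=-R.T@t
    return o+d*(z-o[2])/d[2]
def proj(C,X):
    K,R,t=C; p=K@(R@np.array(X)+t); return p[:2]/p[2]
E
python3 - <<'E'
from h import *
np.set_printoptions(precision=4,suppress=True)
for n,d in (("scene",dict(fl=(158,221,.123),sp=(140,257,.138),bar=(181,209,.12))),("side",dict(fl=(279,329,.123),sp=(349,321,.138),bar=(249,313,.12),comb=(248,350,.12)))):
    C=cam(n)
    for k,v in d.items(): print(n,k,onz(C,v[:2],v[2]))
    im=cv2.imread(f"pics/{n}0.png"); u,v=(158,225) if n=="scene" else (290,325)
    cv2.imwrite(f"pics/{n}c.png",cv2.resize(im[v-50:v+50,u-65:u+65],None,fx=6,fy=6,interpolation=cv2.INTER_CUBIC))
s=ctrl.get_state();print(Ro.from_rotvec(s['tool_rot']).as_matrix())
E
```

```text
scene fl [ 0.5092 -0.1271  0.123 ]
scene sp [ 0.5951 -0.1605  0.138 ]
scene bar [ 0.4887 -0.0838  0.12  ]
side fl [ 0.5078 -0.132   0.123 ]
side sp [ 0.5826 -0.1706  0.138 ]
side bar [ 0.4862 -0.0888  0.12  ]
side comb [ 0.4627 -0.1413  0.12  ]
[[-0.9269  0.3753 -0.0005]
 [ 0.3753  0.9269 -0.0016]
 [-0.0001 -0.0017 -1.    ]]
```

View pics/sidec.png

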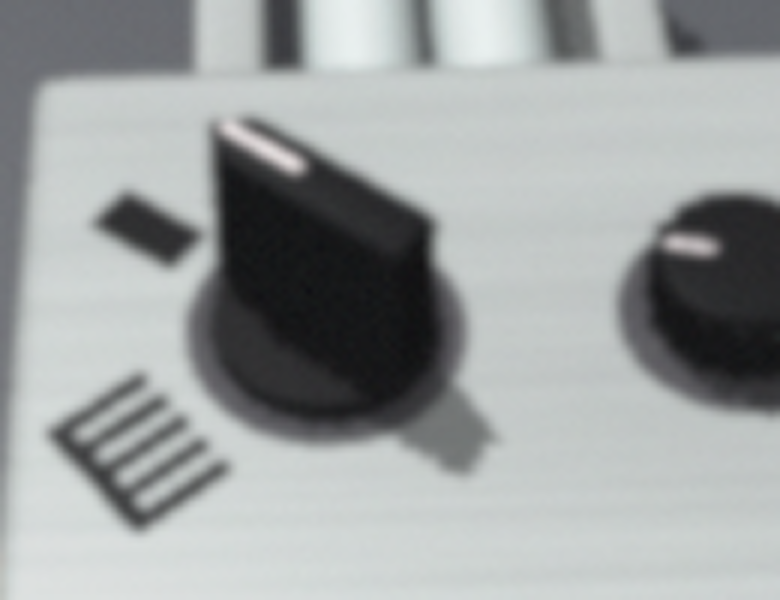

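The enlarged crop shows the knob's top edge running from the nose at about (218,122) to the rear at (420,228). The white line is at the nose end, pointing at the bar mark. I'll get the heading from those points and then plan the approach.

```bash
python3 - <<'E'
from h import *
np.set_printoptions(precision=4,suppress=True)
C=cam("side")
f=lambda u,v:onz(C,(225+u/6,275+v/6),.162)
a,b=f(228,121),f(420,230); print(a,b,(a+b)/2,np.degrees(np.arctan2(*(a-b)[1::-1])))
a,b=f(225,127),f(300,168); print(a,b,np.degrees(np.arctan2(*(a-b)[1::-1])))
s=ctrl.get_state();R=Ro.from_rotvec(s['tool_rot']).as_matrix()
print(R.T@(np.array([.509,-.1295,.26])-s['position']))
E
```

```text
[ 0.4988 -0.107   0.162 ] [ 0.5196 -0.1501  0.162 ] [ 0.5092 -0.1285  0.162 ] 115.69974307771902
[ 0.4976 -0.1083  0.162 ] [ 0.5061 -0.1251  0.162 ] 116.8027570964781
[-0.5203 -0.5786 -0.0234]
```

Request:
step_arm:
  commands:
    - {"travel": [0,0,-0.04],"turn": [0,0,8]}
    - {"travel": [-0.033,-0.037,-0.04],"turn": [0,0,16]}
    - {"travel": [-0.066,-0.074,-0.04],"turn": [0,0,24]}
    - {"travel": [-0.099,-0.111,-0.04],"turn": [0,0,32]}
    - {"travel": [-0.132,-0.148,-0.04],"turn": [0,0,40]}
  gripper: 0.6

```text
time: 0.6
position: [0.3112, 0.4136, 0.2761]
tool_rot: [1.627, 2.688, -0.001]
ft_force: [1.2, -0.2, 0.8]
grip_width: 0.647
grip_force: 0.0
```

```bash
python3 - <<'E'
from h import *
np.set_printoptions(precision=4,suppress=True)
s=ctrl.get_state();R=Ro.from_rotvec(s['tool_rot']).as_matrix()
print(s['time'],s['position'],s['joint_positions'],R,R.T@(np.array([.509,-.1295,.27])-s['position']),np.degrees(np.arctan2(R[1,1],R[0,1])))
E
```

```text
0.6 [0.3112 0.4136 0.2761] [-1.058   0.0217  0.0823  1.7185 -0.0018  1.4021 -0.4932] [[-0.4638  0.8859 -0.0003]
 [ 0.8859  0.4638 -0.0005]
 [-0.0003 -0.0005 -1.    ]] [-0.5729 -0.0766  0.0063] 27.633713804252334
```

Request:
step_arm:
  commands:
    - {"travel": [-0.048,-0.006,0],"turn": [0,0,0]}
    - {"travel": [-0.096,-0.013,0],"turn": [0,0,1]}
    - {"travel": [-0.144,-0.019,0],"turn": [0,0,1]}
    - {"travel": [-0.192,-0.026,0],"turn": [0,0,1]}
    - {"travel": [-0.24,-0.032,0],"turn": [0,0,1]}

```text
time: 1.1
position: [0.3951, 0.1867, 0.2764]
tool_rot: [-1.642, -2.678, -0.0]
ft_force: [0.3, 0.9, 0.3]
grip_width: 0.603
grip_force: 0.0
```

Request:
step_arm:
  commands:
    - {"travel": [-0.048,-0.006,0],"turn": [0,0,0]}
    - {"travel": [-0.096,-0.013,0],"turn": [0,0,0]}
    - {"travel": [-0.144,-0.019,0],"turn": [0,0,0]}
    - {"travel": [-0.192,-0.026,0],"turn": [0,0,0]}
    - {"travel": [-0.24,-0.032,0],"turn": [0,0,0]}

```text
time: 1.6
position: [0.4753, -0.0417, 0.2765]
tool_rot: [-1.642, -2.678, -0.001]
ft_force: [2.0, 0.5, 0.3]
grip_width: 0.6
grip_force: 0.0
```

Request:
step_arm:
  commands:
    - {"travel": [-0.047,-0.006,0],"turn": [0,0,0]}
    - {"travel": [-0.093,-0.013,0],"turn": [0,0,0]}
    - {"travel": [-0.093,-0.013,0],"turn": [0,0,0]}
    - {"travel": [-0.093,-0.013,0],"turn": [0,0,0]}

```text
time: 2.0
position: [0.5055, -0.1293, 0.2761]
tool_rot: [-1.646, -2.675, 0.001]
ft_force: [0.1, 0.4, -0.5]
grip_width: 0.601
grip_force: 0.0
```

```bash
python3 - <<'E'
from h import *
np.set_printoptions(precision=4,suppress=True)
C=cam("wrist");im=ctrl.get_image("wrist")[:,:,::-1].copy()
cv2.imwrite("pics/w1.png",im)
s=ctrl.get_state();R=Ro.from_rotvec(s['tool_rot']).as_matrix()
print(s['time'],s['position'],s['joint_positions'],R.T@(np.array([.509,-.1295,.145])-s['position']),np.degrees(np.arctan2(R[1,1],R[0,1])),proj(C,[.509,-.129,.123]))
E
```

```text
2.05 [ 0.5056 -0.1277  0.276 ] [-0.5763  0.0146  0.7895  1.7302 -0.0108  1.4024  0.6855] [-0.0033  0.0023  0.131 ] 26.961686235044095 [283.1521 200.0202]
```

View pics/w1.png

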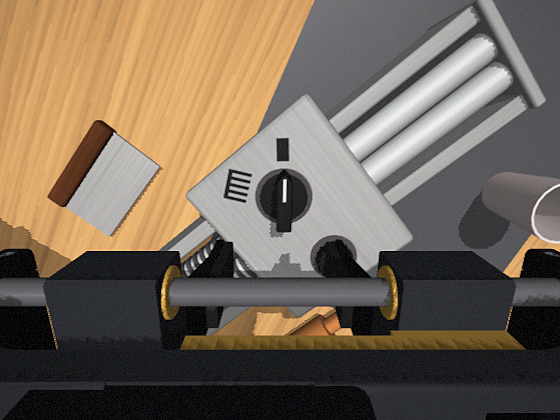

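The wrist view shows the flange centre at about (283,197) and the white line running from (285,179) to (285,203), nearly along the tool's x. I'll refine the centre and angle from these.

```bash
python3 - <<'E'
from h import *
np.set_printoptions(precision=4,suppress=True)
C=cam("wrist");im=cv2.imread("pics/w1.png")
g=cv2.cvtColor(im,cv2.COLOR_BGR2GRAY)
m=(g[160:240,265:305]>150); lab,n=0,0
nn,l,st,ce=cv2.connectedComponentsWithStats(m.astype(np.uint8)); 
for i in range(1,nn):
    x,y,w,h,A=st[i]
    if 10<A<150:
        p=np.argwhere(l==i)[:,::-1].astype(np.float32)+[265,160]; L=cv2.fitLine(p.astype(np.float32),2,0,.01,.01).ravel(); print(st[i],L)
        a=onz(C,L[2:]-12*np.sign(L[1])*L[:2],.162);b=onz(C,L[2:]+12*np.sign(L[1])*L[:2],.162);d=a-b;print(a,b,np.degrees(np.arctan2(d[1],d[0])))
print(onz(C,(283,196),.123),onz(C,(284.5,232),.162),onz(C,(285.5,170),.162))
cv2.imwrite("pics/w1c.png",cv2.resize(im[150:250,220:350],None,fx=6,fy=6,interpolation=cv2.INTER_CUBIC))
E
```

```text
[18 19  4 23 74] [  0.0282  -0.9996 284.1757 189.5811]
[ 0.496  -0.1002  0.162 ] [ 0.5051 -0.1193  0.162 ] 115.73507599529611
[ 0.5071 -0.1237  0.123 ] [ 0.5186 -0.1441  0.162 ] [ 0.4937 -0.0941  0.162 ]
```

View pics/w1c.png

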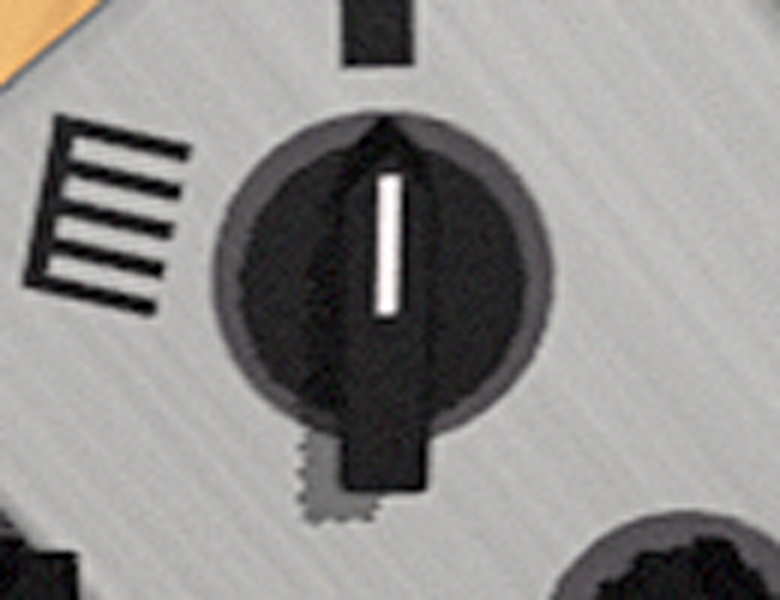

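Request:
step_arm:
  commands:
    - {"travel": [-0.001,0.003,0.03],"turn": [0,0,1.2]}
    - {"travel": [-0.001,0.003,0.06],"turn": [0,0,1.2]}
    - {"travel": [-0.001,0.003,0.09],"turn": [0,0,1.2]}
    - {"travel": [-0.001,0.003,0.115],"turn": [0,0,1.2]}
    - {"travel": [-0.001,0.003,0.13],"turn": [0,0,1.2]}

```text
time: 2.55
position: [0.5078, -0.1253, 0.1444]
tool_rot: [-1.664, -2.661, 0.0]
ft_force: [0.5, -0.0, -0.1]
grip_width: 0.603
grip_force: 0.0
```

Request:
step_arm:
  commands:
    - {"travel": [0,0,0],"turn": [0,0,0]}
    - {"travel": [0,0,0],"turn": [0,0,0]}

```text
time: 2.75
position: [0.5095, -0.1273, 0.1473]
tool_rot: [1.669, 2.661, 0.001]
ft_force: [0.8, 0.0, 0.8]
grip_width: 0.6
grip_force: 0.0
```

Request:
step_arm:
  commands:
    - {"travel": [0,0,0],"turn": [0,0,0]}
    - {"travel": [0,0,0],"turn": [0,0,0]}
    - {"travel": [0,0,0],"turn": [0,0,0]}
    - {"travel": [0,0,0],"turn": [0,0,0]}
    - {"travel": [0,0,0],"turn": [0,0,0]}
  gripper: 0.0
  force: 30

```text
time: 3.25
position: [0.5091, -0.128, 0.1468]
tool_rot: [1.67, 2.66, 0.001]
ft_force: [0.3, -0.2, -0.1]
grip_width: 0.233
grip_force: 0.0
```

Request:
step_arm:
  commands:
    - {"travel": [0,0,0],"turn": [0,0,0]}
    - {"travel": [0,0,0],"turn": [0,0,0]}
    - {"travel": [0,0,0],"turn": [0,0,0]}
    - {"travel": [0,0,0],"turn": [0,0,0]}

```text
time: 3.65
position: [0.5092, -0.128, 0.1467]
tool_rot: [1.67, 2.66, 0.0]
ft_force: [0.5, 0.6, 1.0]
grip_width: 0.156
grip_force: 30.0
```

Request:
step_arm:
  commands:
    - {"travel": [0,0,-0.004],"turn": [0,0,0]}
    - {"travel": [0,0,-0.008],"turn": [0,0,0]}
    - {"travel": [0,0,-0.012],"turn": [0,0,0]}
    - {"travel": [0,0,-0.0135],"turn": [0,0,0]}
    - {"travel": [0,0,-0.0135],"turn": [0,0,0]}

```text
time: 4.15
position: [0.5092, -0.128, 0.1606]
tool_rot: [1.67, 2.661, 0.001]
ft_force: [0.5, 0.1, 0.3]
grip_width: 0.161
grip_force: 30.0
```

Request:
step_arm:
  commands:
    - {"travel": [0,0,0],"turn": [0,0,0]}
    - {"travel": [0,0,0],"turn": [0,0,0]}
    - {"travel": [0,0,0],"turn": [0,0,0]}

```text
time: 4.45
position: [0.5092, -0.128, 0.1605]
tool_rot: [1.67, 2.66, 0.001]
ft_force: [1.3, 0.9, 2.7]
grip_width: 0.162
grip_force: 30.0
```

```bash
python3 - <<'E'
from h import *
im=ctrl.get_image("side")[:,:,::-1]
cv2.imwrite("pics/s2.png",cv2.resize(im[250:400,190:390],None,fx=4,fy=4,interpolation=cv2.INTER_CUBIC))
print(ctrl.get_state())
E
```

```text
{'time': 4.5, 'joint_positions': array([-0.54637121,  0.12678878,  0.80128789,  1.88326662, -0.09919847,
        1.17125563,  0.73905391]), 'qd': array([ 0.00046396,  0.00108761, -0.00058888,  0.00146925,  0.00090896,
       -0.00265165, -0.00088469]), 'joint_torque': array([  0.52527348, -25.25630951,   3.25237691, -27.79115975,
         0.28013441,   0.3199744 ,  -0.04094426]), 'position': array([ 0.50918967, -0.12794774,  0.16039544]), 'tool_rot': array([1.67036655e+00, 2.66045530e+00, 8.00805978e-04]), 'ft_force': array([0.95141436, 1.17521719, 2.07190968]), 'torque': array([ 0.07531277, -0.11629793,  0.05690638]), 'grip_force': 30.00042058993131, 'grip_width': 0.154823298688923}
```

View pics/s2.png

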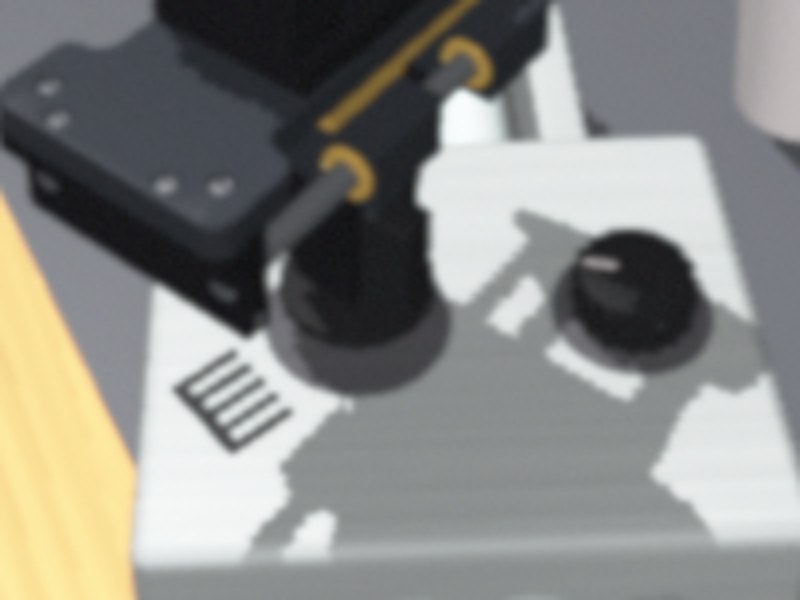

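The knob is lifted: its flange edge has risen about 8 px and the speed knob hasn't moved. Next I turn it counter-clockwise from above, which is negative tool z.

Request:
step_arm:
  commands:
    - {"travel": [0,0,0],"turn": [0,0,-5]}
    - {"travel": [0,0,0],"turn": [0,0,-11]}
    - {"travel": [0,0,0],"turn": [0,0,-17]}
    - {"travel": [0,0,0],"turn": [0,0,-23]}
    - {"travel": [0,0,0],"turn": [0,0,-29]}

```text
time: 5.0
position: [0.5091, -0.128, 0.1603]
tool_rot: [0.945, 2.996, 0.0]
ft_force: [0.8, 0.0, 1.8]
grip_width: 0.155
grip_force: 30.0
```

Request:
step_arm:
  commands:
    - {"travel": [0,0,0],"turn": [0,0,-6]}
    - {"travel": [0,0,0],"turn": [0,0,-12]}
    - {"travel": [0,0,0],"turn": [0,0,-18]}
    - {"travel": [0,0,0],"turn": [0,0,-24]}
    - {"travel": [0,0,0],"turn": [0,0,-30]}

```text
time: 5.5
position: [0.509, -0.1281, 0.1602]
tool_rot: [0.138, 3.138, 0.0]
ft_force: [0.2, -0.2, 2.2]
grip_width: 0.157
grip_force: 30.0
```

Request:
step_arm:
  commands:
    - {"travel": [0,0,0],"turn": [0,0,-6]}
    - {"travel": [0,0,0],"turn": [0,0,-12]}
    - {"travel": [0,0,0],"turn": [0,0,-17]}
    - {"travel": [0,0,0],"turn": [0,0,-17]}
    - {"travel": [0,0,0],"turn": [0,0,-17]}

```text
time: 6.0
position: [0.509, -0.1282, 0.1602]
tool_rot: [-0.318, 3.125, -0.0]
ft_force: [0.6, -0.3, 2.6]
grip_width: 0.156
grip_force: 30.0
```

```bash
python3 - <<'E'
from h import *
im=ctrl.get_image("side")[:,:,::-1]
cv2.imwrite("pics/s3.png",cv2.resize(im[250:400,190:390],None,fx=4,fy=4,interpolation=cv2.INTER_CUBIC))
s=ctrl.get_state();R=Ro.from_rotvec(s['tool_rot']).as_matrix()
print({k:s[k] for k in('time','position','joint_positions','ft_force','torque','grip_width')},np.degrees(np.arctan2(R[1,1],R[0,1])))
E
```

```text
{'time': 6.05, 'position': array([ 0.50905656, -0.12821174,  0.16016239]), 'joint_positions': array([-0.44785809,  0.11842493,  0.692327  ,  1.88101342, -0.08186417,
        1.1701855 ,  2.04699618]), 'ft_force': array([0.4681053 , 0.36631022, 2.48102404]), 'torque': array([ 0.00768779, -0.17881788,  0.05598634]), 'grip_width': 0.1577633491432988} 101.64343860897675
```

View pics/s3.png

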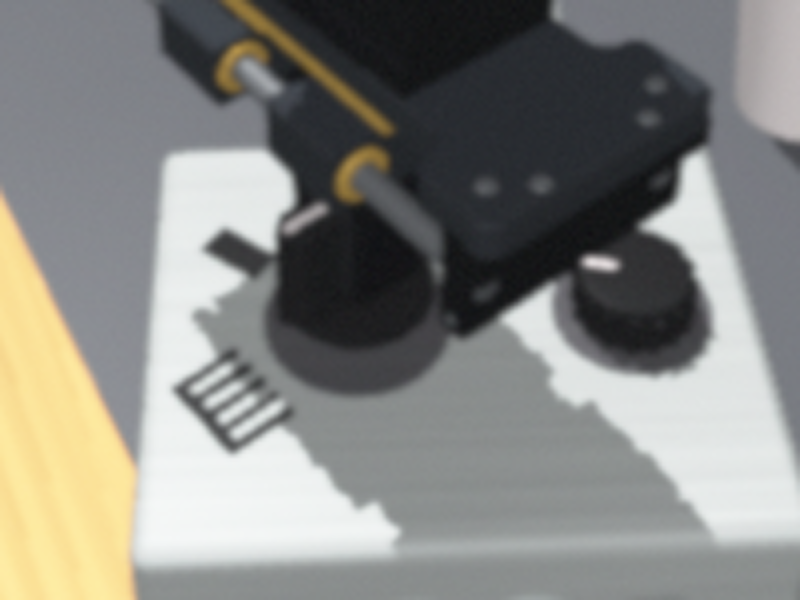

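The white line is now parallel to the comb's teeth, and the speed knob's mark still sits at about (600,262). Next I push the knob down.

Request:
step_arm:
  commands:
    - {"travel": [0,0,0.004],"turn": [0,0,0]}
    - {"travel": [0,0,0.008],"turn": [0,0,0]}
    - {"travel": [0,0,0.012],"turn": [0,0,0]}
    - {"travel": [0,0,0.014],"turn": [0,0,0]}
    - {"travel": [0,0,0.015],"turn": [0,0,0]}

```text
time: 6.55
position: [0.5092, -0.1282, 0.1464]
tool_rot: [-0.321, 3.125, 0.001]
ft_force: [-4.4, 0.8, 18.6]
grip_width: 0.157
grip_force: 30.0
```

Request:
step_arm:
  commands:
    - {"travel": [0,0,0],"turn": [0,0,0]}
    - {"travel": [0,0,0],"turn": [0,0,0]}

```text
time: 6.75
position: [0.5091, -0.1282, 0.1465]
tool_rot: [-0.321, 3.125, 0.001]
ft_force: [-3.9, 1.5, 13.9]
grip_width: 0.161
grip_force: 30.0
```

It's seated: z is back at the grasp height and there is a firm reaction force. Now I release and rise.

Request:
step_arm:
  commands:
    - {"travel": [0,0,0],"turn": [0,0,0]}
    - {"travel": [0,0,0],"turn": [0,0,0]}
    - {"travel": [0,0,0],"turn": [0,0,0]}
    - {"travel": [0,0,0],"turn": [0,0,0]}
    - {"travel": [0,0,0],"turn": [0,0,0]}
  gripper: 0.6

```text
time: 7.25
position: [0.5088, -0.1279, 0.1447]
tool_rot: [0.322, -3.125, -0.0]
ft_force: [-0.0, -0.6, -0.0]
grip_width: 0.52
grip_force: 0.0
```

Request:
step_arm:
  commands:
    - {"travel": [0,0,-0.02],"turn": [0,0,0]}
    - {"travel": [0,0,-0.05],"turn": [0,0,0]}
    - {"travel": [0,0,-0.09],"turn": [0,0,0]}
    - {"travel": [0,0,-0.12],"turn": [0,0,0]}
    - {"travel": [0,0,-0.13],"turn": [0,0,0]}

```text
time: 7.75
position: [0.5104, -0.1285, 0.2783]
tool_rot: [-0.321, 3.12, -0.001]
ft_force: [0.0, 0.5, 0.5]
grip_width: 0.596
grip_force: 0.0
```

Request:
step_arm:
  commands:
    - {"travel": [0,0,0],"turn": [0,0,0]}
    - {"travel": [0,0,0],"turn": [0,0,0]}
    - {"travel": [0,0,0],"turn": [0,0,0]}

```text
time: 8.05
position: [0.5081, -0.1277, 0.2732]
tool_rot: [0.321, -3.122, -0.001]
ft_force: [-0.2, -0.2, -0.0]
grip_width: 0.601
grip_force: 0.0
```

```bash
python3 - <<'E'
from h import *
im=ctrl.get_image("side")[:,:,::-1]
cv2.imwrite("pics/s4.png",cv2.resize(im[275:375,225:355],None,fx=6,fy=6,interpolation=cv2.INTER_CUBIC))
s=ctrl.get_state();print(s['time'],s['position'],s['ft_force'],s['grip_width'])
E
```

```text
8.1 [ 0.50814417 -0.12779626  0.27331248] [-0.5199048   0.11000809  0.00083933] 0.6001495697163249
```

View pics/s4.png

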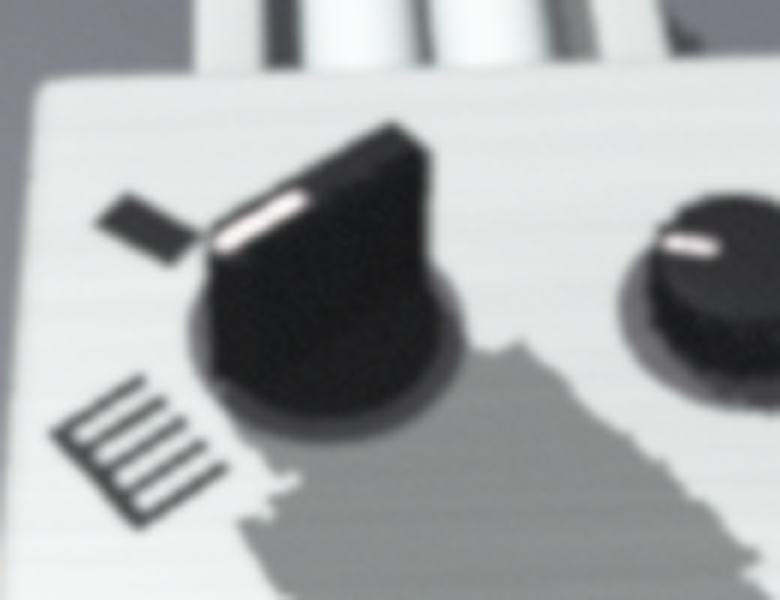

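The knob is down, with its flange bottom at about y=415 as at the start. It points along the comb, and the speed knob's mark is unchanged at (690,243).

```bash
python3 -c "
from bench import ctrl
print(ctrl.close_job())"
```

```text
the job is handed in; nothing more can be done
None
```

The pointer knob was pulled up, turned to the comb mark, pushed fully down and released; the speed knob was not turned, and the job is handed in at about 8 s (no verdict was returned).

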